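# Hold the damp box open by its lever

## Task

Without gripping or lifting anything, push the orange catch sideways out from under the lever as far as it goes, then press the lever's long end (blue pad) down to the rubber buffer so that its short end raises the heavy lid of the damp box. Press steadily so that the lid is neither flung up nor dropped, and finish while still holding the lever down with the fingertips. Do not touch the lid, do not pull the lever out of its saddle, and leave the other pottery things where they are.

Things in the scene. Friction and masses are not known exactly. Their poses are not given: they have to be found in the camera images.
- damp_box: fixed green chest, 300 wide, 240 deep, 106 mm high, with a board, steel saddle and rubber buffer before it. Origin: on the table below the resting lever's blue pad; x points level along the lever to the chest, y left, z up. In it, mm: buffer top z 30, x 0 to 30; saddle x 194 to 238, |y| < 27, to z 127; lid lip from x 281; chest from x 325
- lever: loose straight aluminium bar, 345 x 24 x 12 mm, 0.4 kg, its cross pin resting in the saddle's open-topped slots. Origin at the pin's centre. At rest its axes match damp_box while the bar slopes 0.35 rad, long end high; the roller on its short end, 90 mm from the pin, is under the lid's lip. Pressed to the buffer, it has turned -0.70 rad about its y axis
- lever_pad (a point): centre of the top of the blue pad, a disc 52 mm across on the lever's long end, 230 mm from the pin. 205 mm above the table at rest, 49 mm with the lever on the buffer, then at (-5, 0, 49) mm in damp_box; on the way it swings up to 20 mm further from the chest than at rest. Pressing takes 4 to 12 N
- lever_pin (a point): centre of the lever's pin in the saddle, at (216, 0, 115) mm in damp_box; it stays there while the lever is only pressed
- catch (a joint): slide of the orange catch along +y of damp_box, m: 0 = its post stands under the lever and blocks it, 0.06 = fully out, against its end stop (beyond 0.045 counts as out). It stays where it is left; friction about 2.5 N
- catch_tab (a point): centre of the inner face (turned to the lever, whose edge is at y = 12 mm) of the catch's upright tab, where a fingertip pushes in +y. In damp_box (130, 81, 146) mm at catch = 0. Tab 44 mm along x, 8 thick, from 106 to 166 mm above the table. An arm 16 mm wide, top 121 mm above the table, joins it to the post under the lever
- lid: white plaster lid, 304 x 245 x 24 mm, about 3.5 kg, hinged along the chest's far edge, with a steel lip (100 mm wide, 10 mm thick) in front, under which the lever's roller lifts. Origin: middle of the lip's front edge, underside, 106 mm above the table when shut. Shut it is level; with the lever on the buffer it is tilted about 0.24 rad (over 0.205 counts as raised). It falls back when the lever is let go
- mug: white mug, 72 mm across, 85 mm high, standing beside the saddle; not part of the job; origin on the table beneath its centre
- kiln_post: cream square post 36 x 36 mm, 75 mm high, standing beside the lever; not part of the job; origin on the table beneath its centre
- ring: brown clay ring lying flat, 68 mm across, 25 mm high, beside the saddle; not part of the job; origin on the table beneath its centre
- glaze_jar: jar with a blue cap, 68 mm across, 85 mm high, on the left; not part of the job; origin on the table beneath its centre
- bowl: blue bowl, 110 mm across, 50 mm high, on the right; not part of the job; origin on the table beneath its centre
- brush: blue-handled brush lying on the left; not part of the job; origin on the table beneath its middle

How it is judged:
By the outcome, as a careful person would: the job done as asked, in the order asked, and still so for the second after the job is handed in, while the arm keeps its last pose, push and grip.
It also fails if it takes over 46 s, if anything falls off the work surface, if the arm or the gripper's body presses on something with over 40 N, if the wrist force passes 120 N, or if a joint passes its speed limit or range.

## Robot

A 6-joint arm with a two-finger parallel gripper is mounted at the origin on the work surface. World frame = base frame: x ahead of the robot, y to its left, z up, the work surface at z = 0. Lengths are in mm, angles in rad, forces in N, time in s.
With the tool pointing down it reaches from about 275 to 825 mm from the base axis. Payload 5.2 kg.
Tool frame: the origin (TCP) lies at the very end of the fingers, on their centre line; the grasp point (between the pads) lies 19 mm behind it; z points along the fingers, y is the direction in which the jaws open and shut (so a half turn about z gives the same grasp; the last joint's range is limited). The gripper opens to 93 mm and grips with 3 to 60 N. Pads are 15 mm wide; open, the fingers measure 128 mm over their backs; the gripper's body (75 mm by 188 mm) begins 65 mm behind the grasp point.
Start: joints at [1.076, 0.259, 1.535, -0, 1.348, -0.203], TCP at [158.2, 526.762, 218.653] pointing down, gripper open.
Joint ranges: [-3.14, 3.14], [-0.91, 2.08], [0.19, 2.58], [-1.22, 4.36], [0.22, 2.71], [-3.12, 3.12]. Speed limits (rad/s): [2.57, 2.57, 3.14, 3.14, 3.14, 3.14].

## Interface

Orientations are given as [roll, pitch, yaw] about the fixed x, y, z axes, in that order (R = Rz(yaw) Ry(pitch) Rx(roll)).
In Python, from bench import robot gives the robot as it stands. The module is installed in compiled form; this text tells all that it offers. Calls block until the motion is done:
- robot.move_ptp(position, orientation): joint-space move of the TCP to a pose.
- robot.move_linear(position, ori=None, speed=150, f_stop=None): straight line of the TCP; ori=None keeps the orientation; speed is the mean speed in mm/s. With f_stop (N) it stops when the force on the tool has changed by that much, and returns True; else False.
- robot.move_j(angles): joint-space move.
- robot.move_gripper(opening): opening from 0.0 (shut) to 1.0 (fully open); the grip force is fixed at half the most; returns when the fingers have stopped.
- robot.sleep(seconds).
- robot.inverse_kinematics(position, orientation): joint angles nearest the present ones, or None.
- robot.get_image(name): name is "scene" or "side" or "wrist"; returns a dict with "img" (384x512x3 uint8, blue, green, red), "fovy" (degrees; the focal length in pixels is half the picture's height over the tangent of half this angle, whatever the lens; pixels are square), "cx", "cy" (the principal point, pixels), "eye" and "orientation" of the camera in the world. Camera axes: x right, y down, z forward; pixel columns grow to the right and rows downward; lengths in mm; the calibration is good to about 2 mm. The wrist camera is an equidistant fisheye: a pixel r from the principal point sees the ray r / f radians off the axis. A picture is of the moment at which its call begins. There is no depth.
A pose or a line that the arm cannot do raises robot.MotionError and nothing moves.
- robot.hand_in(): hands the job in, once; it reports no verdict.
Readings, each from a call of its own:
- robot.current_t(): time.
- robot.current_qpos(): joint angles.
- robot.current_joint_vel(): joint speeds.
- robot.current_joint_efforts(): joint torques, N m.
- robot.current_tcp_pos(): TCP position.
- robot.current_eef_rot(): TCP orientation.
- robot.current_contact_force(): force on the tool from outside, world axes, zero at the start.
- robot.current_ft_torque(): the same for the moment, N m.
- robot.current_gripper_width(): opening from 0.0 (shut) to 1.0 (fully open).
Only numpy, scipy, OpenCV 4.12 (cv2) and the standard library are available. Lean on these libraries where they do the work, as an engineer would, in place of code of your own. Each camera call takes 0.05 s, during which the arm holds its last target. There are 200 camera calls.

## Working session

There is one attempt and no reset: what is moved stays moved. The work goes in short steps, each a Python script; the robot and the scene stay as the last script left them, time stands still between calls to the robot, and variables do not carry over. Pictures are saved under pics/ and viewed, about 8 in all and at most 12, crops included, and the job is handed in when it is done.

```bash
mkdir -p pics; python3 - <<'E'
from bench import robot
import cv2,numpy as np
for n in("scene","side"):
    d=robot.get_image(n); cv2.imwrite(f"pics/{n}0.png",d["img"]); print(n,{k:(v if k!="img" else v.shape) for k,v in d.items()})
print(robot.current_t(),robot.current_eef_rot())
E
```

```text
scene {'img': (384, 512, 3), 'fovy': 49.367944243236046, 'cx': 257.6775384275115, 'cy': 186.62788048362765, 'eye': array([1404.02949528, -104.97174097,  944.58919251]), 'orientation': array([-2.30913777,  0.00581666,  1.43854247])}
side {'img': (384, 512, 3), 'fovy': 48.87068509690225, 'cx': 259.84331922893375, 'cy': 193.65885393914598, 'eye': array([  323.55644052, -1080.92747909,  1072.75198115]), 'orientation': array([-2.24992893e+00, -1.21306856e-03, -1.96256043e-01])}
0.1 [-3.14003511e+00 -3.23230630e-04  2.84976537e+00]
```

View pics/scene0.png

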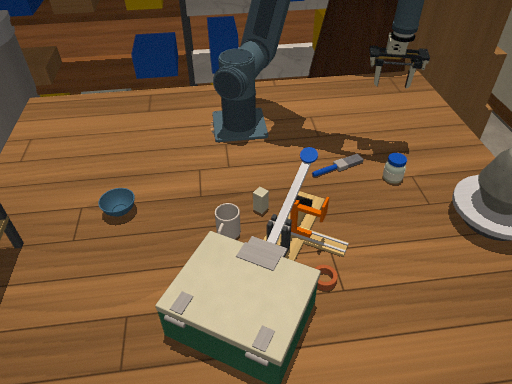

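View pics/side0.png

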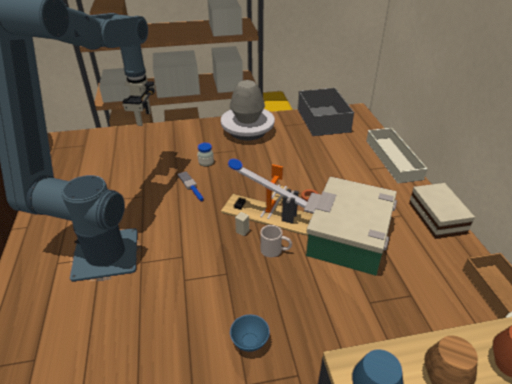

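The scene view shows the pad at about (309,156), the orange tab near (322,207) and the lid with its front edge away from the camera. In the side view the pad is at about (235,164) and the tab near (277,172). I'll crop these for precision.

```bash
python3 - <<'E'
import cv2,numpy as np
a=cv2.imread("pics/scene0.png");b=cv2.imread("pics/side0.png")
A=cv2.resize(a[140:380,155:355],None,fx=2,fy=2.0,interpolation=3)   #400x480
B=cv2.resize(b[145:275,215:405],None,fx=2.1,fy=2.1,interpolation=3)
A=cv2.resize(a[140:380,155:355],(400,480),interpolation=3);B=cv2.resize(b[145:275,215:405],(399,273),interpolation=3)
c=np.zeros((480,799,3),np.uint8);c[:,:400]=A;c[:273,400:]=B
cv2.imwrite("pics/crop0.png",c)
for n,i,(r0,r1,c0,c1) in(("scene",a,(140,175,290,325)),("side",b,(150,180,222,247))):
    h=cv2.cvtColor(i,cv2.COLOR_BGR2HSV); m=cv2.inRange(h,(105,150,60),(125,255,255)); s=np.zeros_like(m); s[r0:r1,c0:c1]=m[r0:r1,c0:c1]
    y,x=np.nonzero(s); print(n,"pad",x.mean(),y.mean(),x.min(),x.max(),y.min(),y.max(),len(x))
E
```

```text
scene pad 310.64233576642334 158.07299270072994 300 324 147 174 274
side pad 234.7450980392157 163.87254901960785 229 241 159 169 102
```

View pics/crop0.png

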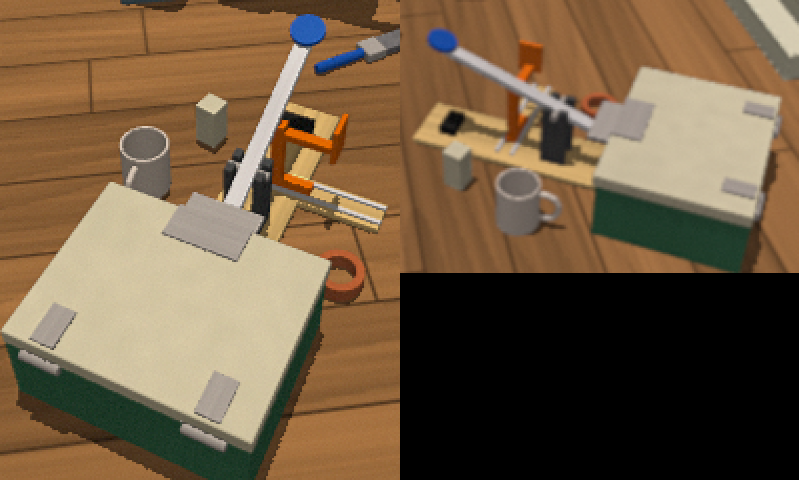

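In the crops, the lid corners, pad and tab (orange, right of the lever) are all clear. The mug and kiln post stand on the −y side and the ring on the +y side. I'll fit the damp_box pose from the pad and lid corners in both views, then check it on the tab.

```bash
cat > h.py <<'E'
import numpy as np
from scipy.spatial.transform import Rotation as R
from scipy.optimize import least_squares
CAM={"scene":(49.367944,257.6775,186.6279,[1404.0295,-104.9717,944.5892],[-2.30913777,0.00581666,1.43854247]),
"side":(48.870685,259.8433,193.6589,[323.5564,-1080.9275,1072.752],[-2.24992893,-1.21306856e-03,-0.196256043])}
def proj(n,P):
    fv,cx,cy,e,o=CAM[n]; f=192/np.tan(np.radians(fv)/2)
    q=R.from_euler("xyz",o).inv().apply(np.atleast_2d(P)-e)
    return np.c_[cx+f*q[:,0]/q[:,2],cy+f*q[:,1]/q[:,2]]
def W(p,P):
    P=np.atleast_2d(np.array(P,float)); return np.c_[R.from_euler("z",p[2]).apply(P)]+[p[0],p[1],0]
E
python3 - <<'E'
from h import *
pad=[[0,0,205]]
def lid(x): return [[x,-152,130],[x,152,130],[x+245,152,130],[x+245,-152,130]]
ob={"scene":np.array([[309,155.5],[211,232],[320,271],[281,362.5],[157.5,306]]),
"side":np.array([[234.7,163.9],[308.8,232.1],[330.2,177.4],[396,188.8],[385,247.4]])}
def res(p): return np.concatenate([(proj(n,W(p,pad+lid(p[3])))-ob[n]) for n in ob])
s=least_squares(lambda p:res(p).ravel(),[450,100,-0.2,322],loss="soft_l1",x_scale=[10,10,.1,10])
p=s.x;print(p);print(res(p).round(1))
for n in ob:
    print(n,"tab centre/top corners, pin",proj(n,W(p,[[130,81,146],[108,81,166],[152,81,166],[152,89,166],[216,0,115],[108,81,106]])).round(1))
print("tab",W(p,[130,81,146]),"pad down",W(p,[-5,0,49]),"pad",W(p,[0,0,205]))
E
```

```text
[481.3503173  160.38190458  -0.56546947 317.32286179]
[[-0.6 -1.2]
 [-1.5 -1.2]
 [ 1.3 -0.2]
 [ 1.   1. ]
 [-3.2  0.7]
 [ 0.5 -0.6]
 [-1.7 -4.2]
 [-0.4 -1.7]
 [ 0.6  1.6]
 [-0.8  0.5]]
scene tab centre/top corners, pin [[318.8 206.3]
 [322.1 195.8]
 [316.8 206.3]
 [319.7 207.2]
 [278.5 226.4]
 [320.  211.4]]
side tab centre/top corners, pin [[276.5 172. ]
 [271.  166.4]
 [282.3 168.9]
 [283.  167.7]
 [291.4 196.5]
 [270.8 179.3]]
tab [[634.51493978 159.11761836 146.        ]] pad down [[477.12863158 163.06096592  49.        ]] pad [[481.3503173  160.38190458 205.        ]]
```

The pose fits to about 4 px, which is tolerable. I'll shut the gripper, move above the tab gap and refine the pose with the wrist camera and fresh views.

```bash
cat >> h.py <<'E'
P0=[481.35,160.38,-0.5655]
E
python3 - <<'E'
from h import *
from bench import robot
import cv2
robot.move_gripper(0.0)
robot.move_ptp(W(P0,[100,50,310])[0].tolist(),[np.pi,0,P0[2]+np.pi/2])
d=robot.get_image("wrist"); cv2.imwrite("pics/w0.png",cv2.resize(d["img"],(768,576),interpolation=3))
print({k:v for k,v in d.items() if k!="img"},robot.current_t(),robot.current_qpos(),robot.current_tcp_pos())
# predicted fisheye pixels (in 1.5x picture)
f=192/np.tan(np.radians(d["fovy"])/2)
L={"pad":[4.5,0,206],"tab in top a":[108,81,166],"tab in top b":[152,81,166],"tab out a":[108,89,166],"lipL":[281,50,116],"lipR":[281,-50,116],"saddle":[194,27,127]}
q=R.from_euler("xyz",d["orientation"]).inv().apply(W(P0,list(L.values()))-d["eye"])
th=np.arctan2(np.hypot(q[:,0],q[:,1]),q[:,2]);u=q[:,:2]/np.linalg.norm(q[:,:2],axis=1)[:,None]*(f*th)[:,None]+[d["cx"],d["cy"]]
for k,v in zip(L,u*1.5):print(k,v.round(0))
import pickle;pickle.dump(d,open("w0.pkl","wb"))
E
```

```text
{'fovy': 65.70646984690485, 'cx': 254.56963707658736, 'cy': 185.49814423186976, 'eye': array([631.5724961 , 212.62532411, 476.0332975 ]), 'orientation': array([ 2.87071338e+00,  7.18361157e-04, -5.64554239e-01])} 3.6917 [6.58571447e-02 3.30813546e-01 1.21683928e+00 3.12176622e-04
 1.59418775e+00 6.29376789e-01] [592.06658253 150.20373931 309.93906635]
pad [244. 348.]
tab in top a [395. 220.]
tab in top b [457. 220.]
tab out a [395. 208.]
lipL [587. 251.]
lipR [573. 354.]
saddle [497. 279.]
```

View pics/w0.png

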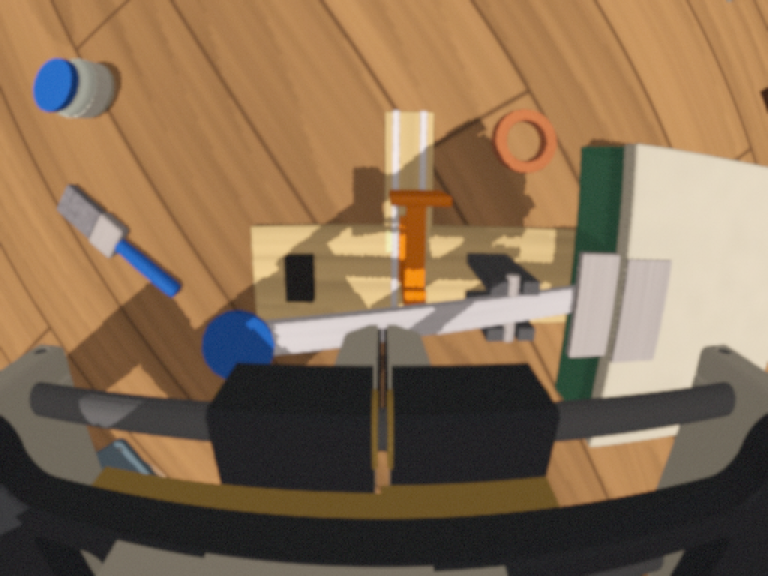

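The wrist view shows the pad at (238,345), the tab's inner top edge at (389–452, 206) and the lip front at about x 575. All of them sit about 4 mm toward −x of the prediction, and the tab is about 9 mm further to +y. The gap between lever and tab is clear. I'll shift the pose and push with a force stop.

```bash
cat >> h.py <<'E'
P0=[*W(P0,[-4,1,0])[0][:2],P0[2]]
E
python3 - <<'E'
from h import *
from bench import robot
import cv2
g=lambda x,y,z:W(P0,[x,y,z])[0].tolist()
def box(): 
    v=np.array(robot.current_tcp_pos())-[P0[0],P0[1],0]; return R.from_euler("z",-P0[2]).apply(v).round(1)
def F(): return R.from_euler("z",-P0[2]).apply(robot.current_contact_force()).round(1)
robot.move_linear(g(130,46,310),speed=150)
print(robot.move_linear(g(130,46,138),speed=120,f_stop=6),box(),F())
hit=robot.move_linear(g(130,160,138),speed=40,f_stop=10)
print(hit,box(),F(),robot.current_t())
d=robot.get_image("wrist"); cv2.imwrite("pics/w1.png",d["img"])
d=robot.get_image("scene"); cv2.imwrite("pics/s1.png",cv2.resize(d["img"][130:290,190:390],(800,640)[:2])[:600])
E
```

```text
False [130.5  46.4 138.9] [ 0.1 -0.2  0.1]
True [130.  129.5 137.3] [-0.5 -1.   1. ] 7.5083
```

View pics/s1.png

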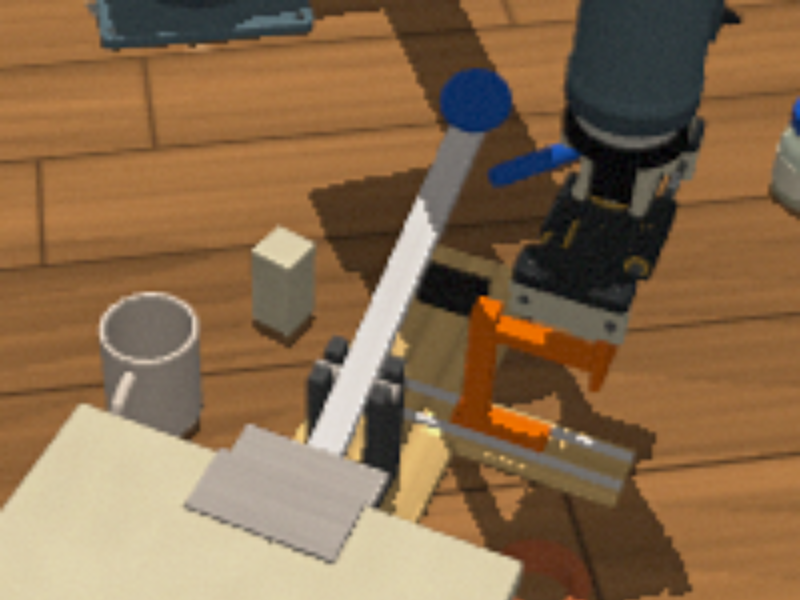

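The catch is well out: its post is clear of the lever and the tab is at about (600,365). The force stop may have come slightly early, so I'll push again, slowly and harder, to make sure of the end stop.

```bash
cat >> h.py <<'E'
g=lambda x,y,z:W(P0,[x,y,z])[0].tolist()
def box(robot):
    v=np.array(robot.current_tcp_pos())-[P0[0],P0[1],0]; return R.from_euler("z",-P0[2]).apply(v).round(1)
def F(robot): return R.from_euler("z",-P0[2]).apply(robot.current_contact_force()).round(1)
E
python3 - <<'E'
from h import *
from bench import robot
for i in range(2):
    b=box(robot); print(robot.move_linear(g(130,b[1]+15,138),speed=20,f_stop=15),box(robot),F(robot),robot.current_t())
b=box(robot)
robot.move_linear(g(130,b[1]-12,138),speed=80)
robot.move_linear(g(130,b[1]-12,300),speed=200)
d=robot.get_image("wrist")
import cv2; cv2.imwrite("pics/w2.png",cv2.resize(d["img"],(768,576)));print(robot.current_t())
E
```

```text
True [129.5 129.2 136. ] [-0.3  0.6  1. ] 8.0167
True [129. 129. 135.] [-0.2 -1.1  1.2] 8.4083
9.7167
```

View pics/w2.png

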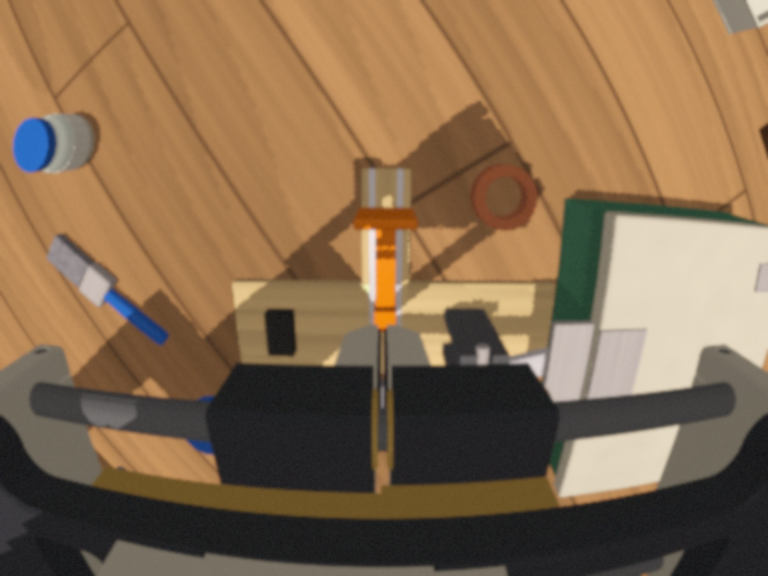

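Both re-pushes stopped at the same y≈129, which looks like the end stop. The wrist view puts the tab's inner edge at row ≈228, x 354–416. I'll check the travel by ray-casting both wrist pictures before pressing.

```bash
python3 - <<'E'
from h import *
from bench import robot
import pickle
d0=pickle.load(open("w0.pkl","rb")); d1=robot.get_image("wrist")
def ray(d,u,z):
    f=192/np.tan(np.radians(d["fovy"])/2); v=np.array(u)/1.5-[d["cx"],d["cy"]]; r=np.linalg.norm(v); t=r/f
    w=R.from_euler("xyz",d["orientation"]).apply([*(v/r*np.sin(t)),np.cos(t)]); P=d["eye"]+w*(z-d["eye"][2])/w[2]
    return R.from_euler("z",-P0[2]).apply(P-[P0[0],P0[1],0]).round(1)
for n,d,us in(("before",d0,[((389,205),166),((452,206),166),((414,302),121),((238,345),206)]),("after",d1,[((354,226),166),((416,226),166),((384,326),121)])):
    for u,z in us: print(n,u,ray(d,u,z))
print(robot.inverse_kinematics(g(4,0,240),[np.pi,0,P0[2]+np.pi]),robot.inverse_kinematics(g(-6,0,46),[np.pi,0,P0[2]+np.pi]))
E
```

```text
before (389, 205) [107.6  90.4 166. ]
before (452, 206) [151.9  90.2 166. ]
before (414, 302) [129.7   4.3 121. ]
before (238, 345) [  4.   1. 206.]
after (354, 226) [109.1 141.1 166. ]
after (416, 226) [150.9 141.1 166. ]
after (384, 326) [129.   49.1 121. ]
[ 0.10304706  0.16878853  1.59716637  0.          1.37563775 -0.90224927] [ 0.11572816  0.36290715  1.8670645   0.          0.911621   -0.88956817]
```

Before the push the inner face was at y≈90. It is now at 141, which is 0.060 slide and the end stop exactly, and x agrees to 1 mm. Next I'll press along the pad's arc.

```bash
python3 - <<'E'
from h import *
from bench import robot
import cv2
def pad(a,h=12.8): return 216-230*np.cos(a)+h*np.sin(a), 115+230*np.sin(a)+h*np.cos(a)
x0,z0=pad(.35)
O=[np.pi,0,P0[2]+np.pi]
robot.move_ptp(g(x0,0,255),O)
f0=F(robot)
print(robot.move_linear(g(x0,0,200),speed=40,f_stop=2.5),box(robot),F(robot),f0,x0,z0)
for a in np.linspace(.35,-.35,10)[1:]:
    x,z=pad(a); robot.move_linear(g(x,0,z+7.5*abs(np.tan(a))),speed=40); print(round(a,2),np.round([x,z],1),box(robot),F(robot)-f0)
x,z=pad(-.35)
print(robot.move_linear(g(x,0,z-10),speed=15,f_stop=12),box(robot),F(robot)-f0,robot.current_t())
for n in("scene","side"): 
    i=robot.get_image(n)["img"]; i=i[120:390,150:350] if n=="scene" else i[100:290,190:410]
    cv2.imwrite(f"pics/{n}9.png",cv2.resize(i,None,fx=2,fy=2))
a,b=cv2.imread("pics/scene9.png"),cv2.imread("pics/side9.png"); c=np.zeros((max(a.shape[0],b.shape[0]),a.shape[1]+b.shape[1],3),np.uint8)
c[:a.shape[0],:a.shape[1]]=a;c[:b.shape[0],a.shape[1]:]=b;c=cv2.resize(c,None,fx=.95,fy=.95);cv2.imwrite("pics/end.png",c)
E
```

```text
True [ 4.000e+00 -2.000e-01  2.062e+02] [0.4 0.4 3.4] [0.1 0.3 0. ] 4.333367980532645 205.89046643920025
0.27 [ -2.1 189.2] [-1.900e+00  1.000e-01  1.915e+02] [ 0.9 -1.1  4. ]
0.19 [ -7.2 172. ] [-7.300e+00  1.000e-01  1.736e+02] [-1.9 -1.2  4.5]
0.12 [-10.9 154.5] [-11.1  -0.  155.5] [-2.2  0.1  4.1]
0.04 [-13.3 136.7] [-13.4  -0.  137.2] [-2.1  0.1  4.1]
-0.04 [-14.3 118.8] [-14.4  -0.  119.3] [-2.9  0.3  3.8]
-0.12 [-13.9 100.9] [-14.   -0.  101.9] [-2.1 -0.5  3.4]
-0.19 [-12.1  83.1] [-12.2  -0.1  84.6] [-2.1  0.   2.3]
-0.27 [-9.  65.5] [-9.  -0.1 67.4] [-2.5 -0.4  1.4]
-0.35 [-4.4 48.2] [-4.9  0.1 51.8] [-8.3 -3.  14.9]
True [-5.1  0.1 51.9] [-2.7 -1.8 12. ] 17.9083
```

View pics/end.png

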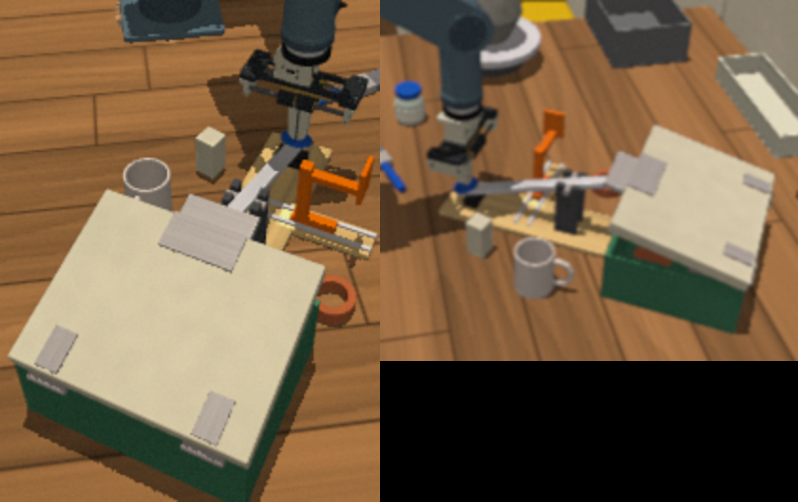

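The picture shows the lid raised, the lever down on the buffer under the fingertips, the catch out, and the mug, post and ring in place. I'll check that it holds, then hand in.

```bash
python3 - <<'E'
from h import *
from bench import robot
for i in range(2): robot.sleep(0.6); print(box(robot),F(robot),robot.current_t())
if F(robot)[2]>5: robot.hand_in(); print("handed in")
E
```

```text
[-5.2  0.1 52. ] [-3.2 -1.7 10.5] 18.6083
[-5.1  0.1 52. ] [-2.4 -1.4  9.7] 19.2083
the job is handed in; nothing more can be done
handed in
```

I pushed the catch out to its end stop, pressed the lever down to the buffer along the pad's arc, and handed the job in with the fingertips still holding it down.

- **Catch:** the wrist camera puts the tab's inner face at y ≈ 141 mm, which is 0.060 m of slide. Three pushes in a row stopped at the same place.
- **Lever and lid:** the force was 2–4 N upward on the way down and rose sharply at z ≈ 52 mm. That is the expected 49 mm plus about 3 mm, because the finger's edge rests on a tilted pad. The final pictures show the lid raised, but I did not measure its tilt.
- **Other pottery things:** the mug, post and ring look unmoved. I did not check the jar, brush and bowl closely.
- **Holding:** before handing in, at 19.2 s, the tip was steady at z = 52.0 mm. The hold force was about 10 N and had eased slowly from 12 N over about a second.

**Disagreements:** before the push, the tab measured about 9 mm further out than it should at catch = 0. My first pose estimate was about 4 mm off along the lever, and I corrected it from the wrist view. I do not know whether the 9 mm was a real starting offset or a measuring error, but the end position matches the stop.

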